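Slide the apricot jar home along the ledge rail

TASK

Set the breakfast ledge: push the apricot preserve jar (orange, brass lid) along the low oak rail until it stands centred on the round cork inlay. Keep it upright, flat on the ledge and close against the rail all the way, and leave the dark red berry jar where it stands.

Things in the scene. Friction and masses are not known exactly. Their poses are not given: they have to be found in the camera images.
- apricot_jar: The jar to move: orange, paper label, brass lid, 0.23 to 0.45 kg. Round and straight-sided, 76 mm diameter up to 50 mm height; 68 mm high with its 72 mm lid. Origin: centre of its underside, z up, yaw meaningless. Starts upright, 1 to 5 mm clear of the rail's face, 15 to 22 cm either side of the rail's middle. Push it below 30 mm height so that it slides (under 6 N) and does not tip.
- berry_jar: The other jar, to be left alone: same shape and size, dark red with a white lid, standing along the same rail on the other side of the cork inlay. Origin: centre of its underside.
- rail: Oak rail fixed to the ledge, 580 long, 20 thick, 37 mm high. Origin: centre of its underside; y along its length (up to 0.2 rad from world y), z up. Jars and inlay are on its -x side (the robot's), face 10 mm from the origin. The ledge on that side and at its ends is bare; a saucer and a small box with a flap stand beyond it, a 180 mm high toaster over 0.5 m left of the robot's centre line.
- cork_inlay: Round cork disc in the ledge, 76 mm diameter like the jar, flush (no step), touching the rail's face near the rail's middle, between the two jars. Fixed. Origin: its centre, at ledge height, 48 mm to the -x side of the rail's midline; axes parallel to the rail's.
Mind the look-alikes: they are no part of the job. There is more than one size of the apricot_jar; the one meant has the size given above.

How it is judged:
By the outcome, as a careful person would: the job done as asked, in the order asked, and still so for the second after the job is handed in, with the robot touching nothing.
It also fails if it takes over 38 s, if anything falls off the work surface, if the arm or the gripper's body presses on something with over 40 N, if the wrist force passes 120 N, or if a joint passes its speed limit or range.

ROBOT

A 6-joint arm with a two-finger parallel gripper is mounted at the origin on the work surface. World frame = base frame: x ahead of the robot, y to its left, z up, the work surface at z = 0. Lengths are in m, angles in degrees, forces in N, time in s.
With the tool pointing down it reaches from about 0.4 to 0.825 m from the base axis. Payload 7 kg.
Tool frame: the origin (TCP) lies between the finger pads; the fingertips stand 22 mm ahead of it and the grasp point (between the pads) lies 3 mm ahead of it; z points along the fingers, y is the line along which they close (so a half turn about z gives the same grasp; the last joint's range is limited). The gripper opens to 88 mm and grips with 3 to 60 N. Pads are 19 mm wide; open, the fingers measure 130 mm over their backs; the gripper's body (78 mm by 193 mm) begins 47 mm behind the grasp point.
Start: joints at [-52.248, 20.546, 0.682, 0, -70.136, -16.507], TCP at [0.245, -0.629, 0.249] pointing down, gripper open.
Joint ranges: [-176.03, 176.03], [-82.01, 121.73], [-58.28, 71.71], [-173.87, 95.51], [-174.79, -0.11], [-173.66, 173.66]. Speed limits (degrees/s): [136.94, 136.94, 172.46, 180, 180, 180].

INTERFACE

Orientations are given as [roll, pitch, yaw] about the fixed x, y, z axes, in that order (R = Rz(yaw) Ry(pitch) Rx(roll)).
In Python, from plant import ctrl gives the robot as it stands.
- The arm moves only by the tool apply_moves, never from a script. Its argument "targets" is a list of rows, each an object with "travel": the shift along the tool's x, y, z in mm, a list of three; "roll": the turn about the tool's z in degrees; "jaw": the finger opening in mm, from 0 to 87.6. In form: [{"travel": [tx, ty, tz], "roll": roll, "jaw": jaw}, ...]. A call has 1 to 10 rows; each row shifts and turns the commanded pose from where the row before left it, along the tool's axes as they then stand; what a row does not reach is not made up. A row lasts 1/10 s, in which the tool goes at most 50 mm and 8.59 degrees, less where a joint would pass 70% of its speed; a pose out of reach is approached as far as the arm can. A call with a gripper value outside its range is refused whole. The fingers move at their own pace and stop on an object; the grip force is fixed at half the most. Time passes only in rows, so rows that do not move let the fingers close. It gives the time, the measured TCP pose, the force, the opening and the grip force at its end, in the units of the state.
- ctrl.get_obs(): the state, without advancing time (a new reading comes with each control period).
- ctrl.snapshot(name): name is "scene" or "top"; returns the picture (420x560x3 uint8, red, green, blue); there is no depth.
- ctrl.calibration(name): a dict with "K" (3x3 intrinsics, pixels), "extrinsics" (4x4, takes a point from camera to world coordinates). Camera axes: x right, y down, z forward; pixel columns grow to the right and rows downward; lengths in m; the calibration is good to about 2 mm. A picture is of the moment at which its call begins. calibration takes no time and is no camera call.
- ctrl.close_job(): hands the job in; it is judged then, once.
The state is a dict: "clock": time; "joint_pos": joint angles; "qvel": joint speeds; "tau": joint torques, N m; "tool_pos": TCP position; "orientation": TCP orientation; "force": force on the tool from outside, world axes, zero at the start; "moment": the same for the moment, N m; "opening": finger opening in m; "gripper_force": force on a finger pad.
Only numpy, scipy, OpenCV 4.12 (cv2) and the standard library are available. Lean on these libraries where they do the work, as an engineer would, in place of code of your own. Each camera call takes 0.05 s, during which the arm holds its last target. There are 200 camera calls.

## Working session

There is one attempt and no reset: what is moved stays moved. The work goes in short steps, Python scripts to look and compute and a tool call to move; the robot and the scene stay as the last step left them, time stands still between calls to the robot, and variables do not carry over. Pictures are saved under pics/ and viewed, at most 10 in all, crops included, and the job is handed in when it is done.

Besides the shell and the picture viewer there is one more tool, called as name([rows], argument=value, ...), one row to a line, values as JSON. apply_moves: Moves the arm, as the interface text tells. Its arguments: {"type":"object","properties":{"targets":{"type":"array","items":{"type":"object","properties":{"travel":{"type":"array","items":{"type":"number"}},"roll":{"type":"number"},"jaw":{"type":"number"}}}}},"required":["targets"]}

```bash
mkdir -p pics
python3 - <<'E'
from plant import ctrl
import cv2,numpy as np
for n in("top","scene"):
    cv2.imwrite(f"pics/{n}0.png",ctrl.snapshot(n)[:,:,::-1])
    c=ctrl.calibration(n);print(n,np.round(c["K"],1).tolist(),np.round(c["extrinsics"],3).tolist())
o=ctrl.get_obs();print(o["clock"],o["tool_pos"],o["orientation"],o["opening"])
E
```

```text
top [[546.8, 0.0, 267.0], [0.0, 546.8, 216.8], [0.0, 0.0, 1.0]] [[-0.023, -0.998, 0.058, 0.434], [-1.0, 0.023, -0.008, 0.08], [0.007, -0.058, -0.998, 1.192], [0.0, 0.0, 0.0, 1.0]]
scene [[422.3, 0.0, 280.6], [0.0, 422.3, 210.5], [0.0, 0.0, 1.0]] [[0.749, 0.455, -0.481, 0.873], [0.662, -0.529, 0.531, -0.326], [-0.013, -0.716, -0.698, 0.573], [0.0, 0.0, 0.0, 1.0]]
0.1 [ 0.24440012 -0.62875532  0.24771704] [ 1.79913120e+02 -1.00389458e-02 -1.58760814e+02] 0.08734172888785335
```

View pics/top0.png

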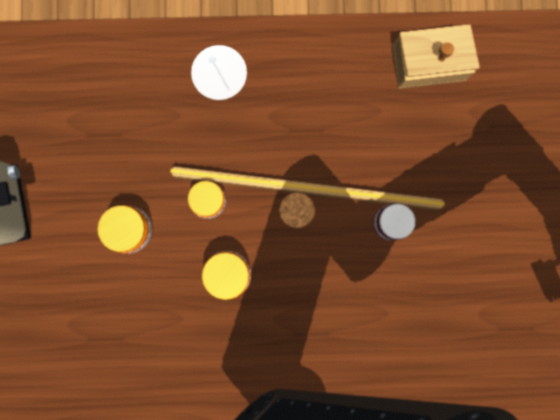

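View pics/scene0.png

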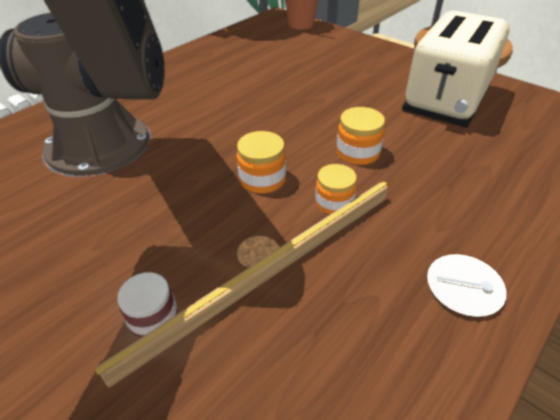

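The top view shows the apricot target (small lid, d≈36 px like the berry jar's) at (206,199). The two larger look-alikes are at (124,229) and (226,276). The rail runs from (173,171) to (442,203), the cork is at (297,210) and the berry jar at (397,222). The scene view agrees.

```bash
cat > h.py <<'E'
from plant import ctrl
import cv2,numpy as np
def w(n,uv,z):
    c=ctrl.calibration(n);K=np.array(c["K"]);T=np.array(c["extrinsics"])
    d=T[:3,:3]@np.linalg.solve(K,[uv[0],uv[1],1]);o=T[:3,3]
    return (o+d*(z-o[2])/d[2])[:2]
def blob(im,lo,hi,seed,r):
    """Enclosing rotated ellipse of the in-range blob around seed"""
    m=cv2.inRange(cv2.cvtColor(im,cv2.COLOR_RGB2HSV),lo,hi)
    k=np.zeros_like(m);cv2.circle(k,seed,r,255,-1);m&=k
    m=cv2.morphologyEx(m,cv2.MORPH_OPEN,np.ones((3,3)))
    c=max(cv2.findContours(m,0,1)[0],key=cv2.contourArea)
    return cv2.fitEllipse(cv2.convexHull(c)),m
E
python3 - <<'E'
from h import *
im=cv2.imread("pics/top0.png")[:,:,::-1].copy()
H=cv2.cvtColor(im,cv2.COLOR_RGB2HSV)
for p in[(206,199),(206,217),(297,210),(297,232),(397,222),(220,176),(330,188),(330,180),(430,202)]:print(p,H[p[1],p[0]])
for n,lo,hi,s,r,z in[("apr",(22,120,150),(35,255,255),(206,200),21,.068),("berry",(0,0,90),(179,70,255),(397,222),24,.068),("big1",(22,120,150),(35,255,255),(226,276),30,.09),("cork",(8,0,60),(30,255,255),(297,210),21,0)]:
    try:
        e,m=blob(im,lo,hi,s,r);print(n,np.round(e[0],1),np.round(e[1],1),w("top",e[0],z).round(4),"diam",round(np.mean(e[1])/546.8*(1.192-z),4))
    except Exception as x:print(n,x)
# rail mask by HSV
m=cv2.inRange(H,(15,90,60),(35,255,255));m[:160]=0;m[212:]=0;m[:,:165]=0;m[:,450:]=0
cv2.circle(m,(206,199),24,0,-1);cv2.circle(m,(297,210),20,0,-1)
c=max(cv2.findContours(cv2.morphologyEx(m,cv2.MORPH_CLOSE,np.ones((5,9))),0,1)[0],key=cv2.contourArea)
r=cv2.minAreaRect(c);print("rail",r,np.round(cv2.boxPoints(r),1).tolist())
b=cv2.boxPoints(r);print([w("top",p,.037).round(4).tolist() for p in b], w("top",r[0],.037).round(4))
cv2.imwrite("pics/z0.png",cv2.resize(np.vstack([im[150:250,150:460],cv2.cvtColor(m,8)[150:250,150:460]])[:,:,::-1],None,fx=2.5,fy=2.5,interpolation=2))
E
```

```text
(206, 199) [ 26 163 250]
(206, 217) [ 13 161 208]
(297, 210) [ 14 148 138]
(297, 232) [ 10 166  66]
(397, 222) [ 30   3 181]
(220, 176) [ 26 164 247]
(330, 188) [ 20 163 161]
(330, 180) [ 10 170  66]
(430, 202) [ 21 177 161]
apr [205.2 198.2] [33.7 33.9] [0.5408 0.1974] diam 0.0695
berry [397.1 220.8] [35.6 36.2] [ 0.4851 -0.1972] diam 0.0738
big1 [224.9 275.7] [45.  45.1] [0.3818 0.1581] diam 0.0908
cork [297. 210.] [41.7 41.7] [0.5168 0.0043] diam 0.0909
rail ((307.37725830078125, 187.5088653564453), (277.21417236328125, 11.822832107543945), 6.938385009765625) [[169.10000610351562, 176.60000610351562], [170.5, 164.89999389648438], [445.70001220703125, 198.39999389648438], [444.29998779296875, 210.10000610351562]]
[[0.5914, 0.2764], [0.6164, 0.2731], [0.5318, -0.3101], [0.5069, -0.306]] [ 0.5616 -0.0167]
```

View pics/z0.png

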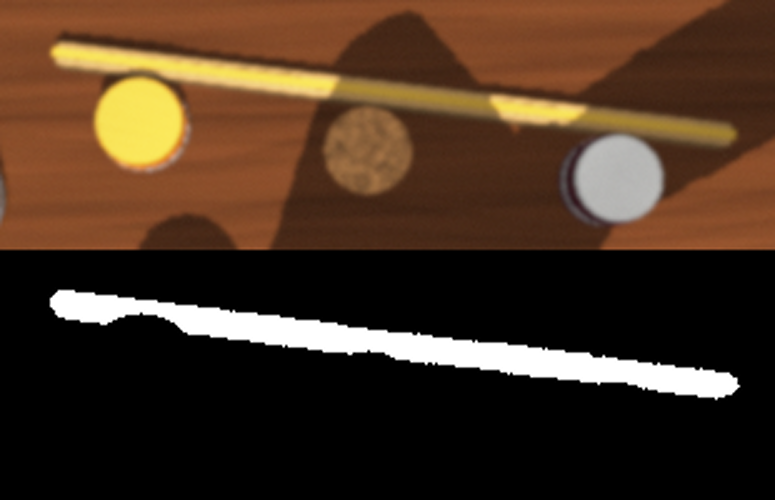

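The target lies 0.195 m along the rail (yaw ≈ -8.3°) from the cork and about 4 mm clear of its face; the sizes match. I'll straddle it with the open fingers along the rail and push it with the rear pad.

apply_moves([
  {"travel":[0,0,0],"roll":7.4,"jaw":87},
  {"travel":[0,0,0],"roll":7.4,"jaw":87},
  {"travel":[0,0,0],"roll":7.4,"jaw":87},
  {"travel":[0,0,0],"roll":7.3,"jaw":87},
  {"travel":[-9,43,0],"roll":0,"jaw":87},
  {"travel":[-9,43,0],"roll":0,"jaw":87},
  {"travel":[-9,43,0],"roll":0,"jaw":87},
  {"travel":[-9,43,0],"roll":0,"jaw":87},
  {"travel":[-9,43,0],"roll":0,"jaw":87},
  {"travel":[-9,43,0],"roll":0,"jaw":87},
])

```text
clock: 1.1
tool_pos: [0.3351, -0.3798, 0.2483]
orientation: [180.0, -0.0, 171.7]
force: [0.3, -0.5, 0.5]
opening: 0.0867
gripper_force: 0.0
```

apply_moves([
  {"travel":[-9,43,0],"roll":0,"jaw":87},
  {"travel":[-9,43,0],"roll":0,"jaw":87},
  {"travel":[-9,43,0],"roll":0,"jaw":87},
  {"travel":[-9,43,0],"roll":0,"jaw":87},
  {"travel":[-9,43,0],"roll":0,"jaw":87},
  {"travel":[-9,43,0],"roll":0,"jaw":87},
  {"travel":[-9,43,0],"roll":0,"jaw":87},
  {"travel":[-9,43,0],"roll":0,"jaw":87},
  {"travel":[-9,43,0],"roll":0,"jaw":87},
  {"travel":[0,0,0],"roll":0,"jaw":87},
])

```text
clock: 2.1
tool_pos: [0.4722, -0.0064, 0.2483]
orientation: [180.0, 0.0, 172.0]
force: [0.2, -0.8, -0.8]
opening: 0.0872
gripper_force: 0.0
```

apply_moves([
  {"travel":[-6.4,35.3,0],"roll":0,"jaw":87.6},
  {"travel":[-6.4,35.3,0],"roll":0,"jaw":87.6},
  {"travel":[-6.4,35.3,0],"roll":0,"jaw":87.6},
  {"travel":[-6.4,35.3,0],"roll":0,"jaw":87.6},
  {"travel":[-6.4,35.3,0],"roll":0,"jaw":87.6},
  {"travel":[-6.4,35.3,0],"roll":0,"jaw":87.6},
  {"travel":[0,0,45],"roll":0.3,"jaw":87.6},
  {"travel":[0,0,45],"roll":0,"jaw":87.6},
  {"travel":[0,0,30],"roll":0,"jaw":87.6},
  {"travel":[0,0,0],"roll":0,"jaw":87.6},
])

```text
clock: 3.1
tool_pos: [0.5365, 0.1919, 0.124]
orientation: [-179.7, -0.4, 171.4]
force: [-0.1, 0.2, -0.3]
opening: 0.0881
gripper_force: 0.0
```

Run:
```python
from h import *
im=ctrl.snapshot("scene");o=ctrl.get_obs();print(o["tool_pos"],o["orientation"],o["opening"])
cv2.imwrite("pics/s1.png",cv2.resize(im[80:280,200:460,::-1],None,fx=3,fy=3,interpolation=2))
c=ctrl.calibration("scene");K=np.array(c["K"]);T=np.linalg.inv(c["extrinsics"])
p=lambda q:(lambda v:(v[:2]/v[2]))(K@(T@np.r_[q,1])[:3])
for q in[(.5408,.1974,.068),(.5408,.1974,.0),(*o["tool_pos"][:2],.068)]:print(np.round((p(q)-[200,80])*3))
t=np.linspace(0,6.28,7)[:-1]
```

```text
[0.53818313 0.19280501 0.12696403] [-179.7957356    -0.18391159  171.4340871 ] 0.08720205743083893
[408. 285.]
[400. 364.]
[401. 287.]
```

View pics/s1.png

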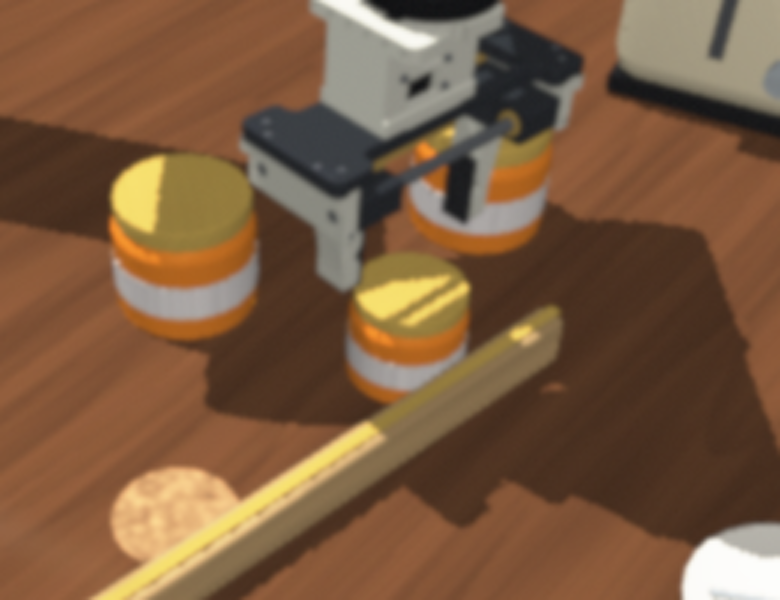

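The lid appears at about (412,290) in the crop, within 3 mm of the predicted (408,285), so the estimate holds. The fingers sit either side of it along the rail.

apply_moves([
  {"travel":[-2.5,5,0],"roll":0,"jaw":87.6},
  {"travel":[0,0,15],"roll":0,"jaw":87.6},
  {"travel":[0,0,15],"roll":0,"jaw":87.6},
  {"travel":[0,0,0],"roll":0,"jaw":87.6},
  {"travel":[0,0,0],"roll":0,"jaw":87.6},
])

```text
clock: 3.65
tool_pos: [0.5435, 0.1991, 0.1004]
orientation: [179.9, 0.1, 171.5]
force: [-0.2, -0.3, -0.0]
opening: 0.0876
gripper_force: 0.0
```

```bash
cat >> h.py <<'E'
def avg(n=6):
    P=[];O=[]
    for _ in range(n): ctrl.snapshot("top");o=ctrl.get_obs();P.append(o["tool_pos"]);O.append(o["orientation"])
    print("avg",np.mean(P,0).round(4),"sd",np.std(P,0).round(4),np.round(O[-1],1));return np.mean(P,0)
E
python3 -c "
from h import *
avg(8)"
```

```text
avg [0.543  0.1989 0.0997] sd [0.0003 0.0002 0.0005] [180.    0.  171.4]
```

apply_moves([
  {"travel":[2,-2,0],"roll":-4.5,"jaw":87.6},
  {"travel":[0,0,10],"roll":0,"jaw":87.6},
  {"travel":[0,0,10],"roll":0,"jaw":87.6},
  {"travel":[0,0,0],"roll":0,"jaw":87.6},
])

```text
clock: 4.45
tool_pos: [0.5391, 0.1961, 0.0765]
orientation: [-179.9, -0.1, 175.8]
force: [-0.1, -0.1, -0.5]
opening: 0.0874
gripper_force: 0.0
```

apply_moves([
  {"travel":[0,0,6],"roll":0,"jaw":87.6},
  {"travel":[0,0,6],"roll":0,"jaw":87.6},
  {"travel":[0,0,0],"roll":0,"jaw":87.6},
  {"travel":[0,0,0],"roll":0,"jaw":87.6},
  {"travel":[0,0,0],"roll":0,"jaw":87.6},
])

```text
clock: 4.95
tool_pos: [0.5403, 0.1969, 0.0668]
orientation: [180.0, 0.0, 175.9]
force: [-0.3, -0.8, -0.4]
opening: 0.0876
gripper_force: 0.0
```

apply_moves([
  {"travel":[0,0,9],"roll":0,"jaw":87.6},
  {"travel":[0,0,9],"roll":0,"jaw":87.6},
  {"travel":[0,0,9],"roll":0,"jaw":87.6},
  {"travel":[0,0,6],"roll":0,"jaw":87.6},
  {"travel":[0,0,0],"roll":0,"jaw":87.6},
  {"travel":[0,0,0],"roll":0,"jaw":87.6},
  {"travel":[0,0,0],"roll":0,"jaw":87.6},
])

```text
clock: 5.65
tool_pos: [0.5403, 0.197, 0.0338]
orientation: [180.0, 0.0, 176.0]
force: [-0.7, -0.1, -0.4]
opening: 0.0873
gripper_force: 0.0
```

apply_moves([
  {"travel":[0,-3,0],"roll":0,"jaw":87.6},
  {"travel":[0,-5,0],"roll":0,"jaw":87.6},
  {"travel":[0,-6,0],"roll":0,"jaw":87.6},
  {"travel":[0,-6,0],"roll":0,"jaw":87.6},
  {"travel":[0,-6,0],"roll":0,"jaw":87.6},
  {"travel":[0,-6,0],"roll":0,"jaw":87.6},
  {"travel":[0,-6,0],"roll":0,"jaw":87.6},
  {"travel":[0,-6,0],"roll":0,"jaw":87.6},
  {"travel":[0,-6,0],"roll":0,"jaw":87.6},
  {"travel":[0,-6,0],"roll":0,"jaw":87.6},
])

```text
clock: 6.65
tool_pos: [0.5364, 0.1407, 0.0337]
orientation: [180.0, 0.0, 175.9]
force: [-0.2, 3.5, 3.2]
opening: 0.0879
gripper_force: 2.1
```

Run:
```python
from h import *
im=ctrl.snapshot("scene");o=ctrl.get_obs();print(o["tool_pos"],o["force"])
cv2.imwrite("pics/s2.png",cv2.resize(im[120:290,180:420,::-1],None,fx=3,fy=3,interpolation=2))
```

```text
[0.53584738 0.13967564 0.03353462] [1.28510677 1.65218048 2.26370225]
```

View pics/s2.png

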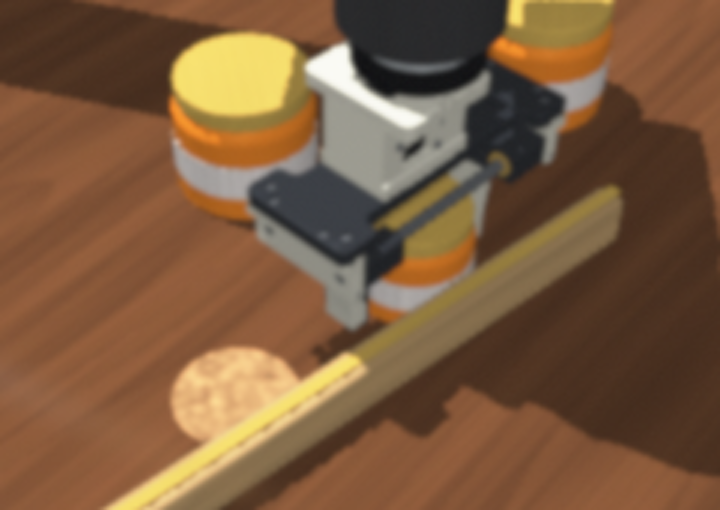

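The jar is upright and close to the rail; the cork shows at about (237,395) in the crop. I'll keep pushing with a slight bias toward the rail.

apply_moves([
  {"travel":[0.1,-3,0],"roll":0,"jaw":87.6},
  {"travel":[0.2,-5,0],"roll":0,"jaw":87.6},
  {"travel":[0.3,-6,0],"roll":0,"jaw":87.6},
  {"travel":[0.3,-6,0],"roll":0,"jaw":87.6},
  {"travel":[0.3,-6,0],"roll":0,"jaw":87.6},
  {"travel":[0.3,-6,0],"roll":0,"jaw":87.6},
  {"travel":[0.4,-6,0],"roll":0,"jaw":87.6},
  {"travel":[0.4,-6,0],"roll":0,"jaw":87.6},
  {"travel":[0.4,-6,0],"roll":0,"jaw":87.6},
  {"travel":[0.4,-6,0],"roll":0,"jaw":87.6},
])

```text
clock: 7.7
tool_pos: [0.5288, 0.0848, 0.0335]
orientation: [-180.0, -0.0, 175.9]
force: [-1.0, 4.4, 2.3]
opening: 0.0875
gripper_force: 2.2
```

apply_moves([
  {"travel":[0.4,-6,0],"roll":0,"jaw":87.6},
  {"travel":[0.4,-6,0],"roll":0,"jaw":87.6},
  {"travel":[0.4,-6,0],"roll":0,"jaw":87.6},
  {"travel":[0.4,-6,0],"roll":0,"jaw":87.6},
  {"travel":[0.4,-6,0],"roll":0,"jaw":87.6},
  {"travel":[0.4,-6,0],"roll":0,"jaw":87.6},
  {"travel":[0.4,-5,0],"roll":0,"jaw":87.6},
  {"travel":[0.2,-3,0],"roll":0,"jaw":87.6},
  {"travel":[0,0,0],"roll":0,"jaw":87.6},
  {"travel":[0,0,0],"roll":0,"jaw":87.6},
])

```text
clock: 8.7
tool_pos: [0.5226, 0.041, 0.0334]
orientation: [-180.0, -0.0, 175.9]
force: [-0.2, -0.0, 0.2]
opening: 0.0875
gripper_force: 0.0
```

Run:
```python
from h import *
p=avg(3)
im=ctrl.snapshot("scene");o=ctrl.get_obs();print(o["clock"],o["force"])
d=p[:2]-[.5168,.0043];print("along",d@[.1436,.9896],"n",d@[.9896,-.1436])
cv2.imwrite("pics/s3.png",cv2.resize(im[150:300,160:380,::-1],None,fx=3.5,fy=3.5,interpolation=2))
```

```text
avg [0.5228 0.0413 0.0334] sd [0.     0.0001 0.    ] [-180.    -0.   175.9]
8.9 [ 0.42987742 -0.38692379  0.50753008]
along 0.03746228511403564 n 0.0006072095698621414
```

View pics/s3.png

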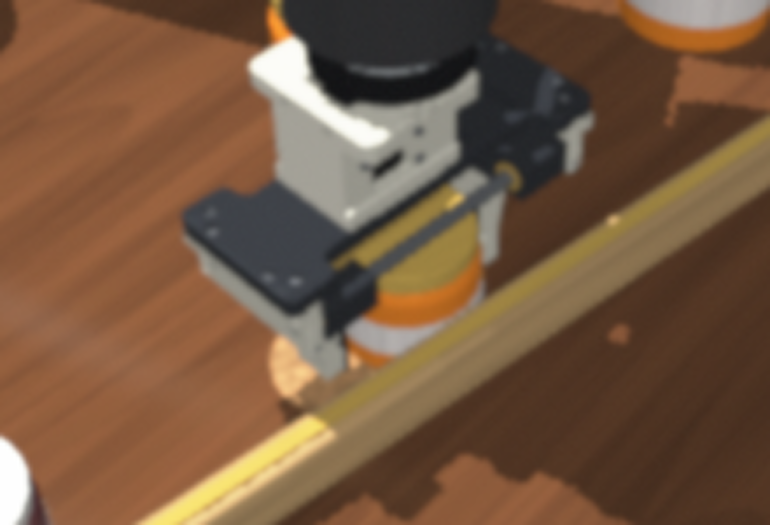

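The jar is upright against the rail and about 3 cm short, with the cork partly visible at (300,375) in the crop. I'll refine the cork centre from both saved pictures before the last stretch.

Run:
```python
from h import *
from scipy.optimize import minimize
def fit(n,p0):
    # disc r=38mm at z=0, 10 mm off rail midline: maximise contrast inside vs outside ring, in a rectified 0.5 mm/px patch
    im=cv2.GaussianBlur(cv2.imread(f"pics/{n}0.png"),(0,0),.6)
    c=ctrl.calibration(n);K=np.array(c["K"]);T=np.linalg.inv(c["extrinsics"])
    g=np.arange(-.06,.0601,.0005);X,Y=np.meshgrid(p0[0]+g,p0[1]+g)
    P=np.stack([X.ravel(),Y.ravel(),0*X.ravel(),1+0*X.ravel()]);q=K@(T@P)[:3];q=(q[:2]/q[2]).astype(np.float32).reshape(2,*X.shape)
    r=cv2.remap(im,q[0],q[1],cv2.INTER_CUBIC).astype(float)
    v=r[:,:,1]
    nn=(X-p0[0])*.9896-(Y-p0[1])*.1436
    best=max(((v[(D<.037)&ok].mean()-v[(D>.039)&(D<.046)&ok].mean(),x,y)
      for x in p0[0]+np.arange(-.008,.0081,.0005) for y in p0[1]+np.arange(-.008,.0081,.0005)
      for D in[np.hypot(X-x,Y-y)] for ok in[nn<.022]))
    print(n,np.round(best,4))
fit("top",(.5168,.0043));fit("scene",(.5168,.0043))
```

```text
top [5.21135e+01 5.15800e-01 5.30000e-03]
scene [4.43569e+01 5.15300e-01 6.30000e-03]
```

apply_moves([
  {"travel":[0.2,-3,0],"roll":0,"jaw":87.6},
  {"travel":[0.4,-5,0],"roll":0,"jaw":87.6},
  {"travel":[0.4,-5,0],"roll":0,"jaw":87.6},
  {"travel":[0.4,-5,0],"roll":0,"jaw":87.6},
  {"travel":[0.3,-4,0],"roll":0,"jaw":87.6},
  {"travel":[0.3,-4,0],"roll":0,"jaw":87.6},
  {"travel":[0.2,-3,0],"roll":0,"jaw":87.6},
  {"travel":[0.1,-1.5,0],"roll":0,"jaw":87.6},
  {"travel":[0,0,0],"roll":0,"jaw":87.6},
  {"travel":[0,0,0],"roll":0,"jaw":87.6},
])

```text
clock: 9.9
tool_pos: [0.5189, 0.0112, 0.0337]
orientation: [-180.0, 0.0, 175.9]
force: [1.0, 0.5, -0.2]
opening: 0.0875
gripper_force: 0.0
```

Run:
```python
from h import *
p=avg(3)
im=ctrl.snapshot("scene");o=ctrl.get_obs();print(o["clock"],o["force"])
d=p[:2]-[.5157,.0057];print("along",d@[.1436,.9896],"n",d@[.9896,-.1436])
```

```text
avg [0.5188 0.0113 0.0337] sd [0. 0. 0.] [-180.    0.  176.]
10.1 [-0.41669822  0.53597191 -0.02564766]
along 0.006000361081624125 n 0.002261342930458844
```

apply_moves([
  {"travel":[0,3,0],"roll":0,"jaw":87.6},
  {"travel":[0,3,0],"roll":0,"jaw":87.6},
  {"travel":[0,0,-5],"roll":0,"jaw":87.6},
  {"travel":[0,0,-10],"roll":0,"jaw":87.6},
  {"travel":[0,0,-15],"roll":0,"jaw":87.6},
  {"travel":[0,0,-25],"roll":0,"jaw":87.6},
  {"travel":[0,0,-40],"roll":0,"jaw":87.6},
  {"travel":[0,0,-45],"roll":0,"jaw":87.6},
  {"travel":[0,0,-45],"roll":0,"jaw":87.6},
  {"travel":[0,-30,-20],"roll":0,"jaw":87.6},
])

```text
clock: 11.1
tool_pos: [0.5188, -0.0111, 0.2443]
orientation: [179.9, 0.4, 176.1]
force: [0.2, 0.4, -0.4]
opening: 0.0876
gripper_force: 0.0
```

apply_moves([
  {"travel":[0,-42,0],"roll":0,"jaw":87.6},
  {"travel":[0,-42,0],"roll":0,"jaw":87.6},
  {"travel":[0,-42,0],"roll":0,"jaw":87.6},
  {"travel":[0,-42,0],"roll":0,"jaw":87.6},
  {"travel":[0,-42,0],"roll":0,"jaw":87.6},
  {"travel":[0,-42,0],"roll":0,"jaw":87.6},
  {"travel":[0,-42,0],"roll":0,"jaw":87.6},
  {"travel":[0,-42,0],"roll":0,"jaw":87.6},
  {"travel":[0,-30,0],"roll":0,"jaw":87.6},
  {"travel":[0,0,0],"roll":0,"jaw":87.6},
])

```text
clock: 12.1
tool_pos: [0.49, -0.3808, 0.2388]
orientation: [-180.0, -0.0, 175.8]
force: [-1.4, 0.5, -0.2]
opening: 0.0877
gripper_force: 0.0
```

Run:
```python
from h import *
im=ctrl.snapshot("top");s=ctrl.snapshot("scene");print(ctrl.get_obs()["clock"])
e,m=blob(im,(20,100,80),(35,255,255),(297,207),19);print(np.round(e,1) if 0 else e)
q=w("top",e[0],.068);d=q-[.5157,.0057];print(q,"along",d@[.1436,.9896],"n",d@[.9896,-.1436])
a=cv2.resize(im[150:260,200:460],None,fx=3,fy=3,interpolation=2)[:300,:780];b=cv2.resize(s[170:270,100:360],None,fx=3,fy=3,interpolation=2)
cv2.imwrite("pics/f.png",np.vstack([a,b])[:,:,::-1])
```

```text
12.2
((293.9942932128906, 206.5561981201172), (32.441932678222656, 33.859649658203125), 6.847507953643799)
[0.51932314 0.01460371] along 0.009331394549800335 n 0.0023068877803550446
```

View pics/f.png

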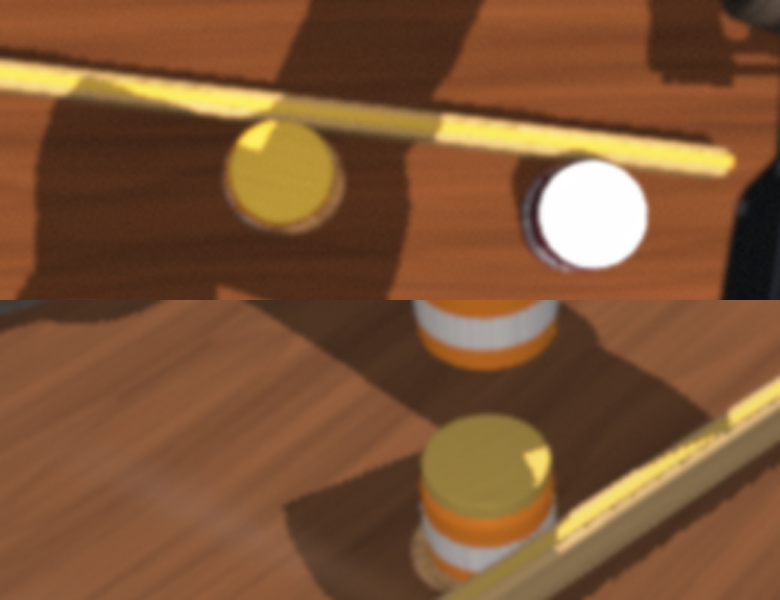

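Both views show a crescent of cork on the far side of the jar. It is upright against the rail but about 10 mm short, because I had the sign of the pad offset wrong. I'll go back along the same path and finish the push.

apply_moves([
  {"travel":[0,42,0],"roll":0,"jaw":87.6},
  {"travel":[0,42,0],"roll":0,"jaw":87.6},
  {"travel":[0,42,0],"roll":0,"jaw":87.6},
  {"travel":[0,42,0],"roll":0,"jaw":87.6},
  {"travel":[0,42,0],"roll":0,"jaw":87.6},
  {"travel":[0,42,0],"roll":0,"jaw":87.6},
  {"travel":[0,42,0],"roll":0,"jaw":87.6},
  {"travel":[0,42,0],"roll":0,"jaw":87.6},
  {"travel":[0,40,0],"roll":0,"jaw":87.6},
  {"travel":[0,20,0],"roll":0,"jaw":87.6},
])

```text
clock: 13.2
tool_pos: [0.5184, 0.021, 0.2395]
orientation: [179.9, 0.1, 176.1]
force: [-0.5, 0.0, -0.3]
opening: 0.0874
gripper_force: 0.0
```

apply_moves([
  {"travel":[0,0,40],"roll":0,"jaw":87.6},
  {"travel":[0,0,40],"roll":0,"jaw":87.6},
  {"travel":[0,0,30],"roll":0,"jaw":87.6},
  {"travel":[0,0,0],"roll":0,"jaw":87.6},
  {"travel":[0,0,0],"roll":0,"jaw":87.6},
  {"travel":[0,0,0],"roll":0,"jaw":87.6},
])

```text
clock: 13.8
tool_pos: [0.5202, 0.0181, 0.1308]
orientation: [179.9, 0.2, 176.0]
force: [0.4, -0.3, 0.3]
opening: 0.0876
gripper_force: 0.0
```

apply_moves([
  {"travel":[0,-1,20],"roll":0,"jaw":87.6},
  {"travel":[0,0,15],"roll":0,"jaw":87.6},
  {"travel":[0,0,10],"roll":0,"jaw":87.6},
  {"travel":[0,0,8],"roll":0,"jaw":87.6},
  {"travel":[0,0,8],"roll":0,"jaw":87.6},
  {"travel":[0,0,0],"roll":0,"jaw":87.6},
  {"travel":[0,0,0],"roll":0,"jaw":87.6},
])

```text
clock: 14.5
tool_pos: [0.5192, 0.0164, 0.0678]
orientation: [-180.0, 0.0, 176.0]
force: [-1.0, 0.4, -0.9]
opening: 0.0876
gripper_force: 0.0
```

apply_moves([
  {"travel":[0,0,10],"roll":0,"jaw":87.6},
  {"travel":[0,0,10],"roll":0,"jaw":87.6},
  {"travel":[0,0,10],"roll":0,"jaw":87.6},
  {"travel":[0,0,5],"roll":0,"jaw":87.6},
  {"travel":[0,0,0],"roll":0,"jaw":87.6},
  {"travel":[0,0,0],"roll":0,"jaw":87.6},
  {"travel":[0,0,0],"roll":0,"jaw":87.6},
])

```text
clock: 15.2
tool_pos: [0.5192, 0.0164, 0.0328]
orientation: [180.0, 0.0, 176.0]
force: [0.2, -1.0, -0.2]
opening: 0.0876
gripper_force: 0.0
```

apply_moves([
  {"travel":[0.1,-2,0],"roll":0,"jaw":87.6},
  {"travel":[0.2,-3,0],"roll":0,"jaw":87.6},
  {"travel":[0.2,-3,0],"roll":0,"jaw":87.6},
  {"travel":[0.2,-3,0],"roll":0,"jaw":87.6},
  {"travel":[0.2,-2.5,0],"roll":0,"jaw":87.6},
  {"travel":[0.1,-1.5,0],"roll":0,"jaw":87.6},
  {"travel":[0,0,0],"roll":0,"jaw":87.6},
  {"travel":[0,0,0],"roll":0,"jaw":87.6},
  {"travel":[0,0,0],"roll":0,"jaw":87.6},
])

```text
clock: 16.1
tool_pos: [0.5172, 0.0015, 0.0327]
orientation: [180.0, 0.0, 175.9]
force: [0.9, 2.7, 1.8]
opening: 0.0878
gripper_force: 1.2
```

apply_moves([
  {"travel":[0,3,0],"roll":0,"jaw":87.6},
  {"travel":[0,2,0],"roll":0,"jaw":87.6},
  {"travel":[0,0,-5],"roll":0,"jaw":87.6},
  {"travel":[0,0,-10],"roll":0,"jaw":87.6},
  {"travel":[0,0,-15],"roll":0,"jaw":87.6},
  {"travel":[0,0,-25],"roll":0,"jaw":87.6},
  {"travel":[0,0,-40],"roll":0,"jaw":87.6},
  {"travel":[0,0,-45],"roll":0,"jaw":87.6},
  {"travel":[0,0,-45],"roll":0,"jaw":87.6},
  {"travel":[0,-30,-20],"roll":0,"jaw":87.6},
])

```text
clock: 17.1
tool_pos: [0.517, -0.0222, 0.2433]
orientation: [179.9, 0.4, 176.1]
force: [1.2, 0.6, 0.3]
opening: 0.0874
gripper_force: 0.0
```

apply_moves([
  {"travel":[0,-42,0],"roll":0,"jaw":87.6},
  {"travel":[0,-42,0],"roll":0,"jaw":87.6},
  {"travel":[0,-42,0],"roll":0,"jaw":87.6},
  {"travel":[0,-42,0],"roll":0,"jaw":87.6},
  {"travel":[0,-42,0],"roll":0,"jaw":87.6},
  {"travel":[0,-42,0],"roll":0,"jaw":87.6},
  {"travel":[0,-42,0],"roll":0,"jaw":87.6},
  {"travel":[0,-42,0],"roll":0,"jaw":87.6},
  {"travel":[0,-30,0],"roll":0,"jaw":87.6},
  {"travel":[0,0,0],"roll":0,"jaw":87.6},
])

```text
clock: 18.1
tool_pos: [0.4881, -0.3918, 0.2377]
orientation: [-180.0, -0.0, 175.7]
force: [-0.2, 0.9, -0.9]
opening: 0.0877
gripper_force: 0.0
```

Run:
```python
from h import *
im=ctrl.snapshot("top");s=ctrl.snapshot("scene");print(ctrl.get_obs()["clock"])
e,m=blob(im,(20,100,80),(35,255,255),(298,209),21);print(e)
q=w("top",e[0],.068);d=q-[.5157,.0057];print(q,"along",d@[.1436,.9896],"n",d@[.9896,-.1436])
e,m=blob(im,(0,0,90),(179,70,255),(397,222),24);print("berry",w("top",e[0],.068))
a=cv2.resize(im[160:235,240:440],None,fx=4,fy=4,interpolation=2);b=cv2.resize(s[195:270,160:360],None,fx=4,fy=4,interpolation=2)
cv2.imwrite("pics/f2.png",np.vstack([a,b])[:,:,::-1])
```

```text
18.2
((297.890869140625, 206.8607635498047), (33.60131072998047, 34.31011962890625), 178.52261352539062)
[0.51851158 0.00658076] along 0.0012753410844026543 n 0.0026558608135872504
berry [ 0.48439597 -0.19651053]
```

View pics/f2.png

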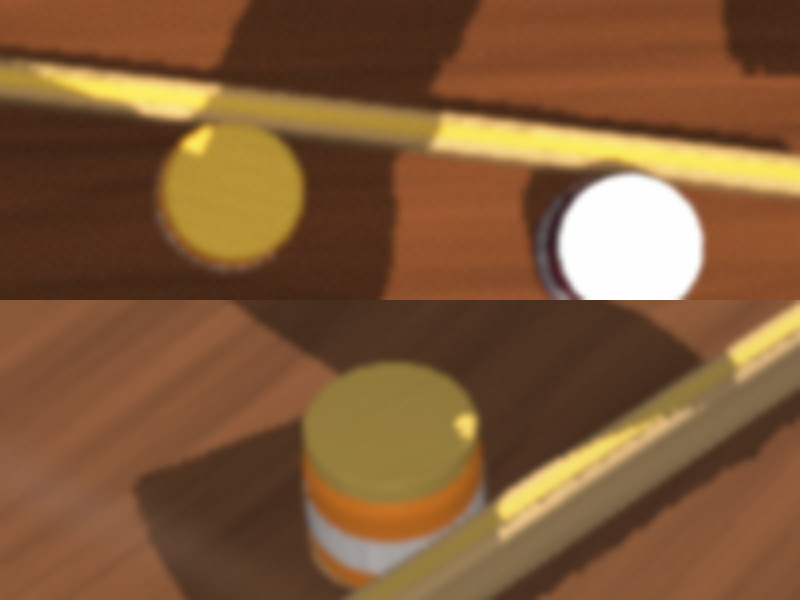

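The top and scene views both show the cork fully hidden under the jar, which stands upright against the rail. Camera and arm position both put it within 2 mm of centre, and the berry jar hasn't moved.

```bash
python3 -c "
from plant import ctrl
print(ctrl.close_job())"
```

```text
the job is handed in; nothing more can be done
None
```

The apricot jar now stands upright against the rail, within about 2 mm of the cork inlay's centre by my own measurement; the berry jar was left where it stood, and the job was handed in at about 18 s of the 38 s limit (no verdict was returned).

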